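Load the herb-bag stapler

TASK

Load the copper staple strip into the bag stapler: push its tail back against the red spring follower until its front end clears the red nose stop, lower it flat onto the channel floor so that the spring holds it against the stop, then slide the brass cover forward until it is fully home over the strip. Handle the strip gently, without forcing it, and leave the teapot, jar, mug and bag bundle where they stand.

Things in the scene. Friction and masses are not known exactly. Their poses are not given: they have to be found in the camera images.
- strip_mid (a point): centre of the loose copper-coloured staple strip, a straight rigid bar 100 mm long (its x), 13 mm wide (its y), 24 mm high (its z, up), about 90 g, standing on the worktop, dark cross lines; ends alike. It is spoilt if the contact forces between it and the stapler add up to over 35 N; of this the spring alone takes about 10 N once loaded, so push it with no more than 25 N.
- stapler: bench bag stapler, fixed: black base 254 x 70 x 12 mm, striking arm tipped back over its rear end. Origin: in the worktop plane under the channel's centre line; x along the channel towards the nose (base from x = -170 to +84 mm), z up. On it lies a metal channel insert (stop, follower and channel in one) whose lengthwise setting is up to 6 mm either way and is NOT measured: feel for the follower.
- channel (a point): centre of the open-topped channel's floor, 20 mm above the worktop. 16 mm clear between the walls (strip has 1.5 mm each side); walls rise 8 mm above the floor, 30 mm wide over all, their top 3 mm flared at 45 degrees. Loaded, the strip lies here along the stapler's x, its bottom on the floor, front end at the stop. It will not drop by itself against the spring's friction: push it down.
- nose_stop (a point): top edge of the inner face of the red nose stop, 8 mm above the channel floor, 8 mm thick, at stapler x = +60 mm; nominal: the real one is shifted up to 6 mm either way along x with the insert
- follower_face (a point): front face of the red spring follower at rest, stapler x = -28 mm, nominal: really shifted along x by the same amount as the stop, always 88 mm behind it. 13.5 mm wide, from 1 to 23.5 mm above the channel floor. Moves to -x from 2.5 N on, 0.2 N more per mm; the 100 mm strip must push it 12 mm back to pass down behind the stop; it bottoms hard at 16 mm. The point does not move with it.
- cover (a joint): travel of the brass cover, m: 0 = fully home at the nose (hard stop), 0.140 = furthest back. Closing moves it to the stapler's +x; it stays where left (2.5 N friction). An inverted U 90 mm long, 42 mm wide, 50.5 mm high over the worktop (underside 47.5 mm), front edge 45 mm ahead of its grip's centre (stapler x = +72 mm when home).
- cover_grip (a point): centre of the black upright fin on top of the cover: 30 mm long along the channel, 12 mm wide across it, 27 mm high (top at z = 77.5 mm, foot at 50.5 mm); it moves with the cover, at stapler x = +27 mm when home.
- teapot: bystander: black and white striped teapot used as a pot for mint, 125 mm diameter, about 230 mm high with the leaves, spout and handle along its x up to 100 mm from the axis; origin under its centre
- jar: bystander: green glass jar with brass cap, 56 mm diameter, 85 mm high; origin under its centre
- mug: bystander: blue mug, 76 mm diameter, 85 mm high, handle on its y side; origin under its centre
- bags: bystander: banded bundle of brown paper bags, 90 x 150 x 24 mm; origin under its centre
There are look-alikes about, which are no part of the job. Of the things that look like the part that bears strip_mid, the largest one is meant.

How it is judged:
By the outcome, as a careful person would: the job done as asked, in the order asked, and still so for the second after the job is handed in, with the robot touching nothing.
It also fails if it takes over 64 s, if anything falls off the work surface, if the arm or the gripper's body presses on something with over 40 N, if the wrist force passes 120 N, or if a joint passes its speed limit or range.

ROBOT

A 6-joint arm with a two-finger parallel gripper is mounted at the origin on the work surface. World frame = base frame: x ahead of the robot, y to its left, z up, the work surface at z = 0. Lengths are in mm, angles in rad, forces in N, time in s.
With the tool pointing down it reaches from about 275 to 1000 mm from the base axis. Payload 8.4 kg.
Tool frame: the origin (TCP) lies midway between the tips of the shut fingers; the grasp point (between the pads) lies 19 mm behind it; z points along the fingers, y is the line along which they close (so a half turn about z gives the same grasp; the last joint's range is limited). The gripper opens to 85 mm and grips with 20 to 120 N. Pads are 22 mm wide; open, the fingers measure 114 mm over their backs; the gripper's body (76 mm by 85 mm) begins 54 mm behind the grasp point. The pads swing forward as they close: fully open they stand 13 mm farther back than shut.
Start: joints at [-1.258, 0.353, 1.633, -0, 1.155, -0.002], TCP at [193.515, -594.289, 231.281] pointing down, gripper open.
Joint ranges: [-2.63, 2.63], [-0.92, 2.1], [0.06, 2.66], [-1.3, 4.44], [0, 2.69], [-3.02, 3.02]. Speed limits (rad/s): [2.22, 2.22, 2.79, 3.14, 3.14, 3.14].

INTERFACE

Orientations are given as [roll, pitch, yaw] about the fixed x, y, z axes, in that order (R = Rz(yaw) Ry(pitch) Rx(roll)).
In Python, from workcell import * gives the robot as it stands.
- The arm moves only by the shell command python3 -m inch 'ROWS' [FORCE]. ROWS is JSON, a list of rows, each a list of 3 entries, a list of its own where there are three numbers: the shift along the tool's x, y, z in m, then the turn, a rotation vector about the tool's x, y, z in degrees, then the opening in per cent of the stroke, from 0 (shut) to 100 (fully open). In form: [[[dx, dy, dz], [ax, ay, az], hand], ...]. A call has 1 to 10 rows; each row shifts and turns the commanded pose from where the row before left it, along the tool's axes as they then stand; what a row does not reach is not made up. A row lasts 1/8 s, in which the tool goes at most 62.5 mm and 10.7 degrees, less where a joint would pass 70% of its speed; a pose out of reach is approached as far as the arm can. A call is refused whole if a number of a shift passes 0.0625 or a number of a turn 10.7, either way. A call with a gripper value outside its range is refused whole. The fingers move at their own pace and stop on an object; FORCE is the grip in N (left out, the last holds). Time passes only in rows, so rows that do not move let the fingers close. It gives the time, the measured TCP pose, the force, the opening and the grip force at its end, in the units of the state.
- read_state(): the state, without advancing time (a new reading comes with each control period).
- read_camera(name): name is "scene" or "top" or "wrist"; returns a dict with "img" (384x512x3 uint8, blue, green, red), "fovy" (degrees; the focal length in pixels is half the picture's height over the tangent of half this angle, whatever the lens; pixels are square), "cx", "cy" (the principal point, pixels), "rvec" (rotation vector, rad) and "tvec" (3), from world to camera coordinates, as OpenCV has them. Camera axes: x right, y down, z forward; pixel columns grow to the right and rows downward; lengths in mm; the calibration is good to about 2 mm. A picture is of the moment at which its call begins. There is no depth.
- close_job(): hands the job in; it is judged then, once.
The state is a dict: "t": time; "q": joint angles; "qvel": joint speeds; "joint_efforts": joint torques, N m; "tcp_pos": TCP position; "tool_rot": TCP orientation; "force": force on the tool from outside, world axes, zero at the start; "torque": the same for the moment, N m; "finger_gap": opening from 0.0 (shut) to 1.0 (fully open); "finger_force": force on a finger pad.
Only numpy, scipy, OpenCV 4.12 (cv2) and the standard library are available. Lean on these libraries where they do the work, as an engineer would, in place of code of your own. Each camera call takes 0.05 s, during which the arm holds its last target. There are 200 camera calls.

## Working session

There is one attempt and no reset: what is moved stays moved. The work goes in short steps, Python scripts to look and compute and a shell command to move; the robot and the scene stay as the last step left them, time stands still between calls to the robot, and variables do not carry over. Pictures are saved under pics/ and viewed, at most 13 in all, crops included, and the job is handed in when it is done.

```bash
mkdir -p pics
cat > h.py <<'E'
from workcell import *
import numpy as np, cv2, json
from scipy.spatial.transform import Rotation as R
def snap(n,f):
    c=read_camera(n); cv2.imwrite(f'pics/{f}.png',c['img'])
    json.dump({k:(np.asarray(v).tolist()) for k,v in c.items() if k!='img'},open(f'pics/{f}.json','w')); return c
def K(c):
    f=192/np.tan(np.radians(c['fovy'])/2); return np.array([[f,0,c['cx']],[0,f,c['cy']],[0,0,1.]])
def pix2w(f,uv,z):
    c=json.load(open(f'pics/{f}.json')); Rm=cv2.Rodrigues(np.array(c['rvec'],float))[0]; t=np.array(c['tvec'],float).ravel()
    o=-Rm.T@t; d=Rm.T@np.linalg.inv(K(c))@np.array([uv[0],uv[1],1.]); return o+d*(z-o[2])/d[2]
def w2pix(f,P):
    c=json.load(open(f'pics/{f}.json')); return cv2.projectPoints(np.array(P,float).reshape(-1,3),np.array(c['rvec'],float),np.array(c['tvec'],float),K(c),None)[0].reshape(-1,2)
E
python3 - <<'E'
from h import *
s=read_state(); print(s)
for n in('top','scene'):
    c=snap(n,n); print(n,c['fovy'],c['cx'],c['cy'],np.ravel(c['rvec']),np.ravel(c['tvec']))
a=[cv2.resize(cv2.imread(f'pics/{n}.png'),(800,600),interpolation=2) for n in('top','scene')]
cv2.imwrite('pics/top8.png',a[0]);cv2.imwrite('pics/scene8.png',a[1])
E
```

```text
{'t': 0.0, 'q': array([-1.25843801e+00,  3.53661372e-01,  1.63414147e+00, -1.60598228e-05,
        1.15519214e+00, -2.38030367e-03]), 'qvel': array([-1.00723859e-03, -4.98297411e-04,  6.89689884e-05, -2.07603478e-03,
       -1.26601230e-03,  4.47917027e-04]), 'joint_efforts': array([ 1.60836793e-03, -6.05236030e+01, -3.42068338e+01,  1.32351656e-04,
        9.37714329e-03, -1.44750021e-05]), 'tcp_pos': array([ 193.33976995, -593.84052121,  230.55028352]), 'tool_rot': array([-3.14019030e+00,  1.13455884e-05,  3.14745122e-01]), 'force': array([-0.62790187, -0.35511532,  0.0191761 ]), 'torque': array([-0.00976575,  0.00806333,  0.05766026]), 'finger_force': 0.0, 'finger_gap': 1.0001932302447036}
top 50.19883442083686 262.5230703319444 197.4462230409061 [ 2.12559192 -2.11981995  0.22167401] [ 199.99422691  588.02898796 1064.93300569]
scene 45.51668475444442 252.38329137193693 195.225185757941 [ 1.76301748  1.45072943 -0.72905504] [-327.65295873 -243.92337938 1422.63257054]
```

View pics/top8.png

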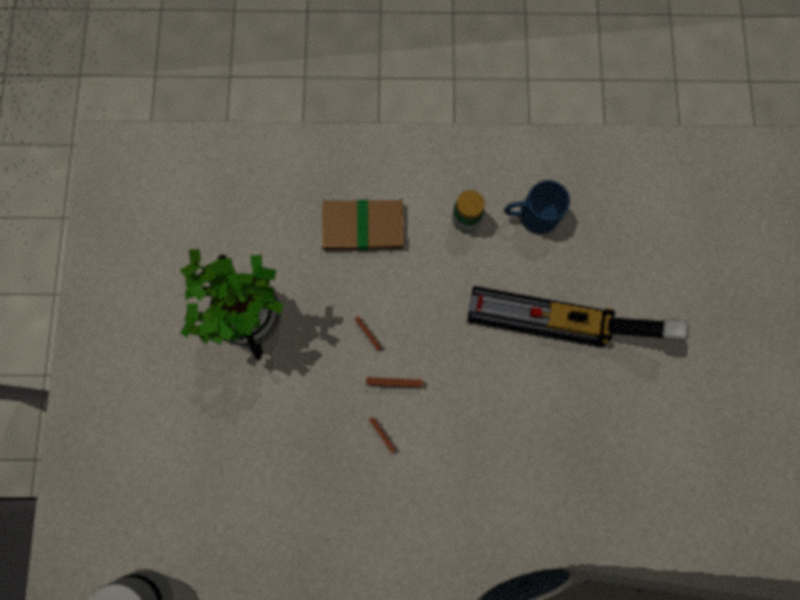

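View pics/scene8.png

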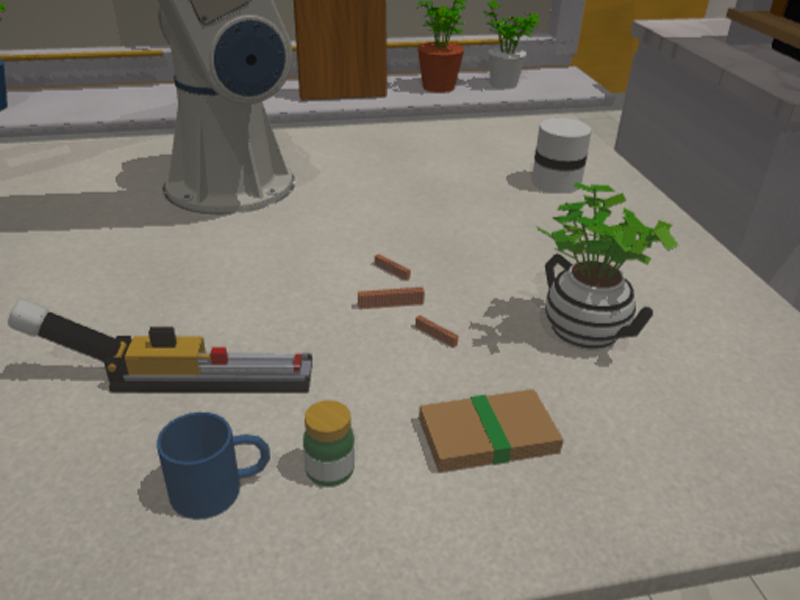

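Three copper-coloured bars show in the top view (800x600): (369,333), (395,382) and (384,436). The one at (395,382) is clearly the longest and thickest, so I take it as the strip. I'll confirm in a crop.

Run:
```python
from h import *
a=cv2.imread('pics/top.png')
s=cv2.resize(a[178:232,295:395],None,fx=8,fy=6*8/6,interpolation=cv2.INTER_CUBIC)[:, :800]
b=cv2.resize(a[236:256,225:325],None,fx=8,fy=8,interpolation=cv2.INTER_CUBIC)
o=np.vstack([s,b]); print(o.shape)
cv2.imwrite('pics/crop1.png',cv2.convertScaleAbs(o,alpha=1.6))
```

```text
(592, 800, 3)
```

View pics/crop1.png

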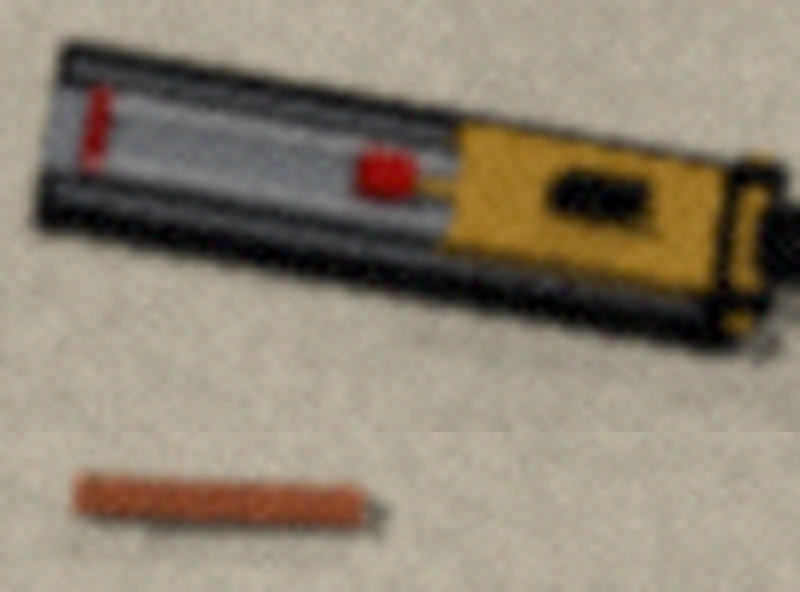

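Run:
```python
from h import *
S=lambda x,y:((x+.5)/8-.5+295,(y+.5)/8-.5+178)
B=lambda x,y:((x+.5)/8-.5+225,(y-432+.5)/8-.5+236)
for n,f,p,z in [('stripL',B,(77,493),24),('stripR',B,(366,507),24),('stopin',S,(111,128),28),('stopc',S,(97,127),28),('follF',S,(357,173),43.5),('coverF',S,(452,183),50.5),('coverB',S,(717,223),50.5),('fin',S,(605,197),77.5),('baseFL',S,(62,43),12),('baseFR',S,(38,228),12),('baseBR',S,(718,350),12)]:
    print(n,np.round(pix2w('top',f(*p),z),1))
```

```text
stripL [465.2 279.1  24. ]
stripR [460.7 179.5  24. ]
stopin [604.9  71.9  28. ]
stopc [605.3  76.8  28. ]
follF [586.1 -11.3  43.5]
coverF [581.3 -42.5  50.5]
coverB [ 567.6 -133.4   50.5]
fin [571.5 -87.6  77.5]
baseFL [639.4  86.9  12. ]
baseFR [571.9  96.6  12. ]
baseBR [ 529.  -143.2   12. ]
```

```bash
python3 -m inch '[[[0,0,-0.012],[0,0,-10.3],100],[[0,0,-0.012],[0,0,-10.3],100],[[0,0,-0.012],[0,0,-10.3],100],[[0,0,-0.012],[0,0,-10.3],100],[[0,0,-0.012],[0,0,-10.3],100],[[0,0,-0.01],[0,0,-10.3],100],[[0.05,0.023,0],[0,0,0],100],[[0.05,0.023,0],[0,0,0],100],[[0.05,0.023,0],[0,0,0],100],[[0.05,0.023,0],[0,0,0],100]]' 40
python3 -m inch '[[[0.05,0.023,0],[0,0,0],100],[[0.05,0.023,0],[0,0,0],100],[[0.05,0.023,0],[0,0,0],100],[[0.05,0.023,0],[0,0,0],100],[[0.05,0.023,0],[0,0,0],100],[[0.05,0.023,0],[0,0,0],100],[[0.05,0.023,0],[0,0,0],100],[[0.05,0.023,0],[0,0,0],100],[[0,0,0],[0,0,0],100]]'
python3 - <<'E'
from h import *
c=snap('wrist','w1'); print(c['fovy'],R.from_rotvec(np.ravel(c['rvec'])).inv().apply(-np.ravel(c['tvec'])))
cv2.imwrite('pics/w1b.png',cv2.resize(c['img'],(800,600),interpolation=2))
E
```

```text
t: 1.35
tcp_pos: [320.0, -412.0, 301.0]
tool_rot: [-3.141, -0.0, 1.393]
force: [-0.1, 0.2, 0.0]
finger_gap: 0.999
finger_force: 0.0
t: 2.48
tcp_pos: [572.5, -49.4, 300.6]
tool_rot: [-3.141, -0.001, 1.397]
force: [1.0, -0.3, -0.4]
finger_gap: 1.0
finger_force: 0.0
71.25168785107999 [584.03031388  19.49733869 443.01533014]
```

View pics/w1b.png

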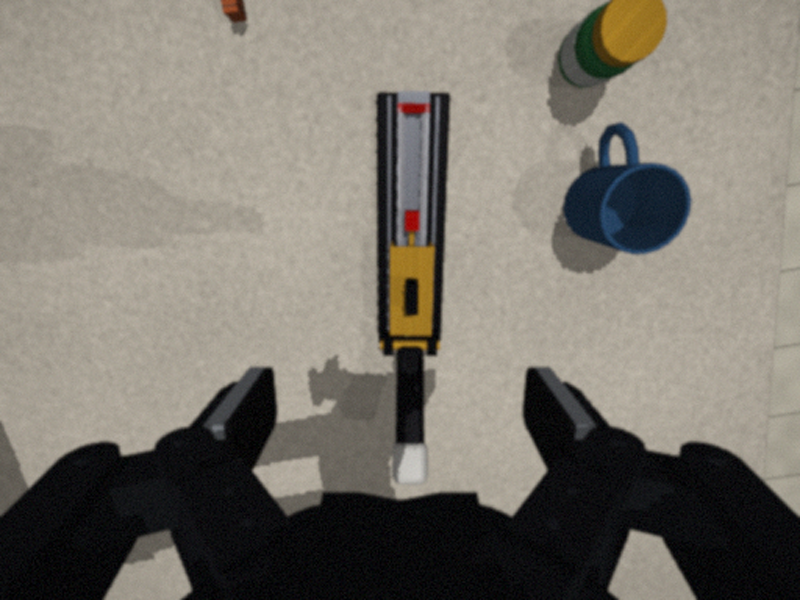

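The wrist view shows the stapler nearly vertical: stop (413,108), follower (412,220), cover front edge (413,246), fin (411,297), base front corners (378,94) and (449,94). I'll measure from these.

Run:
```python
from h import *
W={}
for n,p,z in [('stopin',(413,112),28),('follF',(412.3,211),43.5),('coverF',(412.7,246),50.5),('coverB',(411.5,336),50.5),('finF',(411.5,279),77.5),('finB',(411,311),77.5),('baseFL',(377.5,94),12),('baseFR',(449,94),12)]:
    W[n]=pix2w('w1',((p[0]+.5)*.64-.5,(p[1]+.5)*.64-.5),z); print(n,np.round(W[n],1))
f=(W['baseFL']+W['baseFR'])/2; d=f-(W['coverB']); print('front mid',f,np.degrees(np.arctan2(d[1],d[0])))
for a,b in [('stopin','coverB'),('stopin','follF'),('baseFL','baseFR')]:
    d=W[a]-W[b]; print(a,b,np.degrees(np.arctan2(d[1],d[0])),np.linalg.norm(d[:2]))
```

```text
stopin [605.8  73.8  28. ]
follF [590.3 -12.6  43.5]
coverF [585.2 -44.   50.5]
coverB [ 569.1 -133.2   50.5]
finF [579.2 -68.8  77.5]
finB [573.7 -98.4  77.5]
baseFL [576.3  97.   12. ]
baseFR [642.5  85.4  12. ]
front mid [609.40939802  91.20764169  12.        ] 79.82306581822263
stopin coverB 79.95662184453505 210.16910869426033
stopin follF 79.81724366127645 87.70460088708062
baseFL baseFR 170.02883917313557 67.16024958550454
```

```bash
python3 -m inch '[[[0.039,-0.029,0.02],[0,0,0],100],[[0.039,-0.029,0.02],[0,0,0],100],[[0.039,-0.029,0.02],[0,0,0],100],[[0.039,-0.029,0.02],[0,0,0],100],[[0.039,-0.029,0.02],[0,0,0],80],[[0,0,0],[0,0,-7.4],70],[[0,0,0],[0,0,0],60]]'
python3 - <<'E'
from h import *
c=snap('wrist','w2')
cv2.imwrite('pics/w2b.png',cv2.resize(c['img'],(800,600),interpolation=2))
E
```

```text
t: 3.4
tcp_pos: [462.3, 164.4, 201.2]
tool_rot: [-3.141, 0.001, 1.522]
force: [0.1, -0.2, 0.0]
finger_gap: 0.599
finger_force: 0.0
```

View pics/w2b.png

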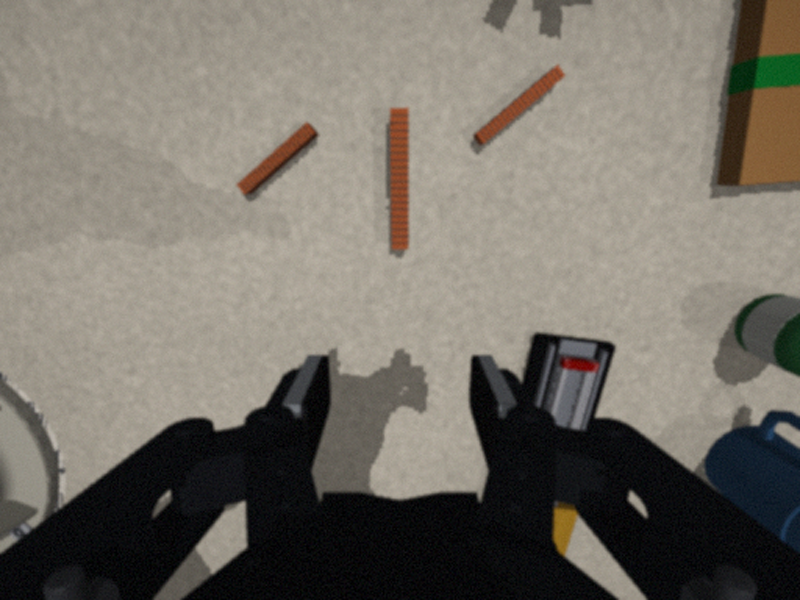

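The wrist view shows the longest bar, with cross lines, at (399,108) to (400,249), nearly in line with the tool. The shorter look-alikes are at (278,160) and (520,106).

Run:
```python
from h import *
s=read_state(); print(s['tcp_pos'],s['tool_rot'],s['t'])
q=[pix2w('w2',((x+.5)*.64-.5,(y+.5)*.64-.5),24) for x,y in [(399.2,108.5),(400.2,248)]]
d=q[0]-q[1]; print(np.round(q,1),np.linalg.norm(d),np.degrees(np.arctan2(d[1],d[0])))
m=(q[0]+q[1])/2; T=R.from_euler('xyz',s['tool_rot']); print(m, T.inv().apply(m-s['tcp_pos']))
```

```text
[462.69955687 164.24474188 201.39402312] [3.14150037e+00 3.02893690e-04 1.51937830e+00] 3.45
[[466.9 280.4  24. ]
 [462.9 181.9  24. ]] 98.58684143539587 87.62615482408724
[464.90792034 231.12559527  24.        ] [ 66.95969074  -1.24829    177.37363515]
```

```bash
python3 -m inch '[[[0.0335,-0.001,0.04],[0,0,-0.5],60],[[0.0335,0,0.045],[0,0,0],60],[[0,0,0.045],[0,0,0],60],[[0,0,0.035],[0,0,0],60],[[0,0,0.025],[0,0,0],60],[[0,0,0],[0,0,0],60]]'
python3 -c "
from h import *
s=read_state();print(s['tcp_pos'],s['tool_rot'],s['force'])"
```

```text
t: 4.2
tcp_pos: [464.0, 230.6, 10.0]
tool_rot: [-3.139, 0.002, 1.528]
force: [-0.0, 0.2, -0.1]
finger_gap: 0.601
finger_force: 0.0
[464.03080733 230.5798175   10.01939409] [-3.13879060e+00  1.66216627e-03  1.52769639e+00] [-0.04162657  0.1915266  -0.11796326]
```

```bash
python3 -m inch '[[[0,0,0],[0,0,0],30],[[0,0,0],[0,0,0],12],[[0,0,0],[0,0,0],5],[[0,0,0],[0,0,0],5],[[0,0,0],[0,0,0],5],[[0,0,0],[0,0,0],5]]' 45
python3 -m inch '[[[0,0,-0.02],[0,0,0],5],[[0,0,-0.03],[0,0,0],5],[[0,0,-0.03],[0,0,0],5],[[0,0,0],[0,0,0],5],[[0,0,0],[0,0,0],5]]'
```

```text
t: 4.95
tcp_pos: [465.6, 232.3, 12.7]
tool_rot: [3.139, -0.001, 1.531]
force: [-0.1, -2.1, 4.9]
finger_gap: 0.134
finger_force: 44.9
t: 5.58
tcp_pos: [464.5, 232.0, 91.2]
tool_rot: [3.141, -0.0, 1.531]
force: [-0.6, 0.5, -1.2]
finger_gap: 0.135
finger_force: 44.1
```

Run:
```python
from h import *
c=snap('wrist','w3'); s=read_state(); print(s['tcp_pos'],s['tool_rot'],s['force'])
im=c['img'][160:384,130:382]
cv2.imwrite('pics/w3b.png',cv2.convertScaleAbs(cv2.resize(im,None,fx=2.6,fy=2.6,interpolation=2),alpha=1.4))
T=R.from_euler('xyz',s['tool_rot'])
for p in [(50,-6.5,-12),(50,6.5,-12),(50,-6.5,12),(50,6.5,12),(-50,0,-12)]:
    u=w2pix('w3',T.apply(p)+s['tcp_pos'])[0]; print(p,u,(u-[130,160])*2.6)
```

```text
[464.14896421 231.84046745  90.73162735] [-3.14087993e+00  3.98135612e-04  1.53118524e+00] [-0.37333514 -0.26560857 -1.14615231]
(50, -6.5, -12) [243.01143902 155.95046593] [293.82974145 -10.52878858]
(50, 6.5, -12) [269.53325529 155.94026531] [362.78646377 -10.5553102 ]
(50, -6.5, 12) [244.8420917  149.55770359] [298.58943843 -27.14997066]
(50, 6.5, 12) [267.40313024 149.54936076] [357.24813862 -27.17166202]
(-50, 0, -12) [256.17910352 323.77037529] [328.06566915 425.80297576]
```

View pics/w3b.png

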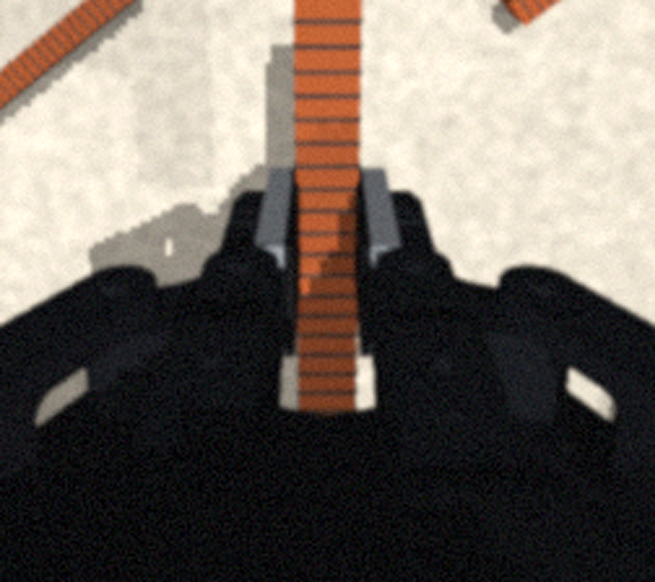

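The strip is held square between the pads. The palm hides its tail, at crop row 410, so I'll find the front end in the image numerically.

Run:
```python
from h import *
im=cv2.imread('pics/w3.png').astype(int)
for r in range(140,172): 
    m=np.where((im[r,225:290,2]-im[r,225:290,0])>40)[0]+225
    print(r,m.min() if len(m) else None,m.max() if len(m) else None,im[r,256])
```

```text
140 None None [155 168 174]
141 None None [155 167 173]
142 None None [150 164 170]
143 None None [148 160 167]
144 None None [152 165 172]
145 None None [151 162 169]
146 None None [148 162 168]
147 None None [150 164 169]
148 None None [149 163 170]
149 None None [155 171 177]
150 None None [145 162 169]
151 None None [121 135 148]
152 248 261 [ 76  89 114]
153 245 266 [32 48 81]
154 245 266 [20 37 78]
155 245 267 [20 37 77]
156 244 267 [19 39 78]
157 243 268 [24 46 91]
158 243 268 [ 36  57 118]
159 243 269 [ 39  70 137]
160 243 269 [ 40  72 140]
161 243 269 [ 44  80 148]
162 243 269 [ 38  71 143]
163 243 269 [ 39  72 141]
164 243 269 [ 39  74 145]
165 243 269 [ 41  73 143]
166 243 268 [ 36  69 130]
167 244 267 [ 47  65 105]
168 248 266 [51 64 89]
169 243 267 [ 46  62 111]
170 243 268 [ 45  72 135]
171 243 268 [ 40  72 139]
```

```bash
python3 -m inch '[[[0,0,0],[0,0,7.7],5],[[-0.026,0.028,0],[0,0,0],5],[[-0.026,0.028,0],[0,0,0],5],[[-0.026,0.028,0],[0,0,0],5],[[-0.026,0.028,0],[0,0,0],5],[[-0.026,0.028,0],[0,0,0],5],[[-0.026,0.028,0],[0,0,0],5],[[0,0,0],[0,0,0],5],[[0,0,0],[0,0,0],5]]'
cat >> h.py <<'E'
def st():
    s=read_state(); y=np.radians(80); d=np.array([np.cos(y),np.sin(y),0]); n=np.array([np.sin(y),-np.cos(y),0]); p=s['tcp_pos']; F=s['force']
    print('t %.2f s %.1f lat %.1f z %.1f yaw %.2f rp %s | Fs %.2f Fl %.2f Fz %.2f gap %.3f ff %.1f'%(s['t'],p@d,p@n,p[2],np.degrees(s['tool_rot'][2]),np.round(np.degrees(s['tool_rot'][:2]),2),F@d,F@n,F[2],s['finger_gap'],s['finger_force']))
E
python3 -c "
from h import *
c=snap('wrist','w4');st()
cv2.imwrite('pics/w4b.png',cv2.convertScaleAbs(cv2.resize(c['img'][100:300,176:336],None,fx=3,fy=3,interpolation=2),alpha=1.6))"
```

```text
t: 6.75
tcp_pos: [602.0, 49.5, 90.1]
tool_rot: [-3.139, 0.0, 1.396]
force: [-1.0, 0.2, -1.1]
finger_gap: 0.136
finger_force: 44.2
t 6.80 s 153.7 lat 584.2 z 90.3 yaw 80.05 rp [-1.7988e+02  2.0000e-02] | Fs -0.46 Fl 0.40 Fz -1.15 gap 0.132 ff 44.2
```

View pics/w4b.png

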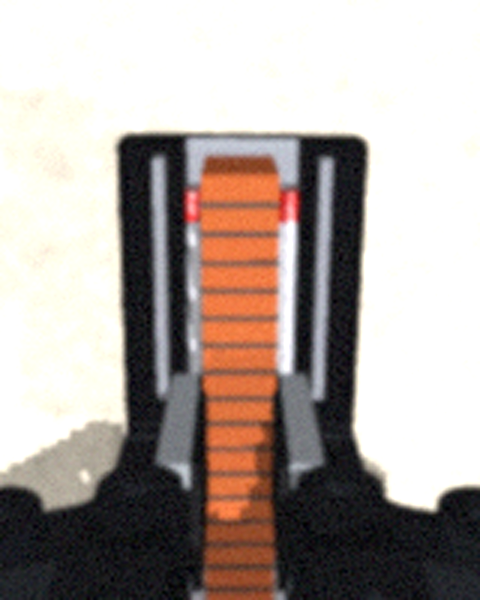

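The strip hangs straight above the channel. The red stop spans crop (185..299, 190..222) and the strip top spans 201..278, so I'll compute the lateral offset.

Run:
```python
from h import *
y=np.radians(80); d=np.array([np.cos(y),np.sin(y),0]); n=np.array([np.sin(y),-np.cos(y),0])
def g(nm,x,yy,z):
    p=pix2w('w4',((x+.5)/3-.5+176,(yy+.5)/3-.5+100),z); print(nm,'s %.1f lat %.1f'%(p@d,p@n))
g('stopin',242,222,28);g('ins',242.5,140,20);g('baseF',243,136,12);g('baseB',240,420,12)
g('baseL',119,150,12);g('baseR',368,150,12);g('bl2',127,400,12);g('br2',357,400,12)
g('strL',201.5,250,102.3);g('strR',278,250,102.3);g('strL2',206,480,102.3);g('strR2',274,480,102.3)
g('stopL',185,205,28);g('stopR',299,205,28)
```

```text
stopin s 177.8 lat 584.1
ins s 198.0 lat 584.3
baseF s 198.1 lat 584.4
baseB s 113.2 lat 583.6
baseL s 194.3 lat 550.5
baseR s 194.3 lat 618.6
bl2 s 119.7 lat 549.8
br2 s 119.8 lat 618.6
strL s 189.5 lat 577.3
strR s 189.5 lat 590.1
strL2 s 146.3 lat 577.6
strR2 s 146.3 lat 590.0
stopL s 182.3 lat 569.4
stopR s 182.3 lat 598.9
```

```bash
python3 -m inch '[[[0,0.0004,0.016],[0,0,0],5],[[0,0,0.016],[0,0,0],5],[[0,0,0.01],[0,0,0],5],[[0,0,0.004],[0,0,0],5],[[0,0,0],[0,0,0],5],[[0,0,0],[0,0,0],5]]'
python3 -c "
from h import *
st()"
python3 -m inch '[[[-0.004,0,0],[0,0,0],5],[[-0.003,0,0],[0,0,0],5],[[-0.002,0,0],[0,0,0],5],[[0,0,0],[0,0,0],5],[[0,0,0],[0,0,0],5]]'
python3 -c "
from h import *
st()"
```

```text
t: 7.55
tcp_pos: [603.9, 49.3, 45.7]
tool_rot: [3.141, -0.0, 1.397]
force: [0.4, 0.6, -1.9]
finger_gap: 0.133
finger_force: 44.2
t 7.55 s 153.5 lat 586.2 z 45.7 yaw 80.03 rp [ 1.7996e+02 -1.0000e-02] | Fs 0.65 Fl 0.31 Fz -1.91 gap 0.133 ff 44.2
t: 8.18
tcp_pos: [602.0, 40.5, 45.3]
tool_rot: [-3.142, -0.0, 1.397]
force: [-0.3, -0.2, -0.5]
finger_gap: 0.132
finger_force: 44.2
t 8.18 s 144.4 lat 585.8 z 45.3 yaw 80.03 rp [-180.   -0.] | Fs -0.28 Fl -0.23 Fz -0.46 gap 0.132 ff 44.2
```

```bash
python3 -c "
from h import *
c=snap('wrist','w5');st()
cv2.imwrite('pics/w5b.png',cv2.convertScaleAbs(cv2.resize(c['img'][110:260,186:326],None,fx=4,fy=4,interpolation=2),alpha=1.6))"
```

```text
t 8.22 s 144.4 lat 585.8 z 45.3 yaw 80.04 rp [180.  -0.] | Fs -1.10 Fl 0.29 Fz -1.62 gap 0.133 ff 44.2
```

View pics/w5b.png

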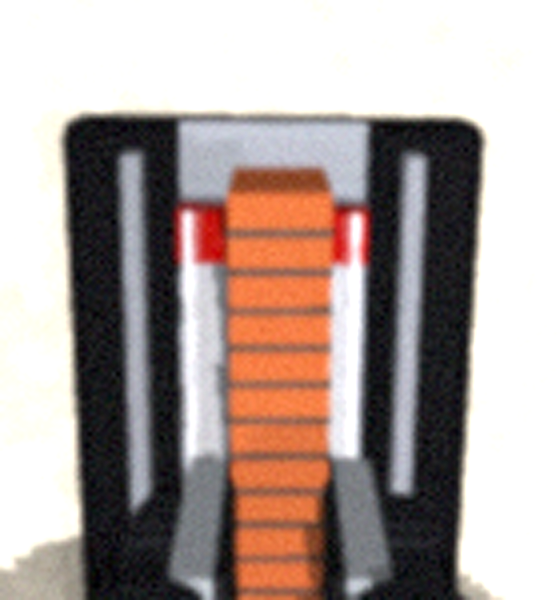

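Run:
```python
from h import *
y=np.radians(80); d=np.array([np.cos(y),np.sin(y),0]); n=np.array([np.sin(y),-np.cos(y),0])
print(json.load(open('pics/w5.json'))['cx'])
def g(nm,x,yy,z):
    p=pix2w('w5',((x+.5)/4-.5+186,(yy+.5)/4-.5+110),z); print(nm,'s %.1f lat %.1f'%(p@d,p@n))
g('stopin',272.5,264,28);g('stopL',175,235,28);g('stopR',370,235,28)
g('baseL',67,150,12);g('baseR',483,150,12)
g('strL',228,235,57.3);g('strR',331,235,57.3);g('front',280,192,57.3);g('frontbot',280,168,33.3)
```

```text
255.47184785146013
stopin s 177.6 lat 584.2
stopL s 182.1 lat 569.4
stopR s 182.1 lat 598.9
baseL s 193.0 lat 550.6
baseR s 193.0 lat 618.4
strL s 188.0 lat 578.9
strR s 188.0 lat 591.6
front s 193.4 lat 585.3
frontbot s 193.0 lat 585.3
```

```bash
python3 -m inch '[[[-0.001,-0.0011,0.0012],[0,0,0],5],[[-0.001,0,0],[0,0,0],5],[[0,0,0],[0,0,0],5],[[0,0,0],[0,0,0],5]]'; python3 -c "
from h import *
st()"
python3 -m inch '[[[-0.001,0,0],[0,0,0],5],[[0,0,0],[0,0,0],5]]'; python3 -c "
from h import *
st()"
python3 -m inch '[[[-0.001,0,0],[0,0,0],5],[[0,0,0],[0,0,0],5]]'; python3 -c "
from h import *
st()"
python3 -m inch '[[[-0.001,0,0],[0,0,0],5],[[0,0,0],[0,0,0],5]]'; python3 -c "
from h import *
st()"
```

```text
t: 8.72
tcp_pos: [600.6, 38.7, 44.1]
tool_rot: [3.142, -0.0, 1.397]
force: [0.9, 0.6, -0.4]
finger_gap: 0.137
finger_force: 44.2
t 8.72 s 142.4 lat 584.7 z 44.1 yaw 80.04 rp [180.  -0.] | Fs 0.77 Fl 0.76 Fz -0.37 gap 0.137 ff 44.2
t: 8.98
tcp_pos: [600.4, 37.6, 44.1]
tool_rot: [-3.142, 0.0, 1.397]
force: [0.9, 0.0, -0.4]
finger_gap: 0.136
finger_force: 44.2
t 8.97 s 141.3 lat 584.7 z 44.1 yaw 80.03 rp [-180.    0.] | Fs 0.20 Fl 0.87 Fz -0.44 gap 0.136 ff 44.2
t: 9.22
tcp_pos: [600.3, 36.9, 44.2]
tool_rot: [3.141, -0.0, 1.397]
force: [-0.1, 1.5, -0.6]
finger_gap: 0.136
finger_force: 44.2
t 9.22 s 140.6 lat 584.8 z 44.2 yaw 80.02 rp [ 1.7999e+02 -3.0000e-02] | Fs 1.41 Fl -0.38 Fz -0.61 gap 0.136 ff 44.2
t: 9.48
tcp_pos: [600.1, 35.8, 44.1]
tool_rot: [3.141, -0.0, 1.397]
force: [-0.2, 3.5, -0.8]
finger_gap: 0.14
finger_force: 44.2
t 9.47 s 139.5 lat 584.8 z 44.1 yaw 80.03 rp [ 1.7999e+02 -1.0000e-02] | Fs 3.42 Fl -0.83 Fz -0.77 gap 0.140 ff 44.2
```

```bash
python3 -m inch '[[[-0.002,0,0],[0,0,0],5],[[-0.002,0,0],[0,0,0],5],[[-0.002,0,0],[0,0,0],5],[[-0.002,0,0],[0,0,0],5],[[0,0,0],[0,0,0],5]]'; python3 -c "
from h import *
st()"
python3 -m inch '[[[-0.002,0,0],[0,0,0],5],[[-0.0015,0,0],[0,0,0],5],[[0,0,0],[0,0,0],5],[[0,0,0],[0,0,0],5]]'; python3 -c "
from h import *
st();c=snap('wrist','w6')
im=c['img'].astype(int)
for r in range(130,175): 
    m=np.where((im[r,225:290,2]-im[r,225:290,0])>40)[0]+225
    print(r,im[r,256],m.min() if len(m) else 0,m.max() if len(m) else 0,im[r,238])"
```

```text
t: 10.1
tcp_pos: [598.7, 27.8, 44.1]
tool_rot: [3.142, -0.0, 1.397]
force: [0.9, 5.1, -0.8]
finger_gap: 0.135
finger_force: 44.3
t 10.10 s 131.3 lat 584.8 z 44.1 yaw 80.02 rp [ 1.8e+02 -1.0e-02] | Fs 5.16 Fl 0.05 Fz -0.77 gap 0.135 ff 44.3
t: 10.6
tcp_pos: [598.1, 24.5, 44.1]
tool_rot: [-3.142, -0.0, 1.397]
force: [0.2, 4.7, -0.5]
finger_gap: 0.134
finger_force: 44.3
t 10.60 s 127.9 lat 584.7 z 44.1 yaw 80.03 rp [-1.8e+02 -1.0e-02] | Fs 4.63 Fl -0.63 Fz -0.54 gap 0.134 ff 44.3
130 [139 131 128] 0 0 [140 133 128]
131 [138 129 126] 0 0 [140 127 128]
132 [129 121 120] 0 0 [128 119 115]
133 [104  98 103] 0 0 [108 102 104]
134 [67 64 94] 0 0 [76 72 99]
135 [ 27  26 109] 230 280 [ 53  50 125]
136 [  3   5 126] 230 281 [ 21  26 133]
137 [  4  14 136] 230 280 [ 12  16 140]
138 [ 13  21 138] 230 280 [ 21  23 143]
139 [ 10  12 141] 230 280 [ 11  17 140]
140 [ 13  15 139] 231 280 [ 17  21 139]
141 [ 11  10 139] 230 280 [ 26  27 144]
142 [ 14  21 144] 231 280 [ 23  28 143]
143 [ 16  19 138] 231 280 [ 15  17 137]
144 [  3   6 136] 230 280 [ 24  26 141]
145 [  8   7 138] 231 280 [ 22  29 142]
146 
[... 426 characters left out ...]
44 267 [140 138 138]
158 [ 43  72 137] 243 268 [141 134 138]
159 [ 45  81 152] 243 268 [146 139 142]
160 [ 41  79 159] 243 268 [138 134 135]
161 [ 42  82 160] 243 268 [144 138 137]
162 [ 46  84 162] 243 268 [142 139 140]
163 [ 47  84 162] 243 268 [139 135 137]
164 [ 45  81 163] 243 268 [144 139 142]
165 [ 45  85 162] 243 268 [141 136 139]
166 [ 44  80 149] 243 268 [143 140 138]
167 [ 51  72 116] 243 268 [140 136 137]
168 [ 53  68 107] 244 267 [142 138 141]
169 [ 45  77 134] 243 268 [145 139 137]
170 [ 48  85 156] 243 268 [135 133 132]
171 [ 48  89 163] 243 268 [143 139 139]
172 [ 49  83 160] 243 268 [138 133 133]
173 [ 50  83 160] 243 268 [142 136 138]
174 [ 44  82 159] 243 268 [142 139 138]
```

Run:
```python
from h import *
y=np.radians(80); d=np.array([np.cos(y),np.sin(y),0]); n=np.array([np.sin(y),-np.cos(y),0])
def g(nm,x,yy,z):
    p=pix2w('w6',(x,yy),z); print(nm,'s %.1f lat %.1f'%(p@d,p@n))
g('stopin',255.3,148.7,28);g('stripbot',255.7,151.4,32);g('striptop',255.7,157,56)
```

```text
stopin s 177.7 lat 584.0
stripbot s 176.7 lat 584.2
striptop s 177.2 lat 584.2
```

```bash
python3 -m inch '[[[-0.001,0,0],[0,0,0],5],[[0,0,0.002],[0,0,0],5],[[0,0,0.002],[0,0,0],5],[[0,0,0],[0,0,0],5]]'; python3 -c "
from h import *
st()"
python3 -m inch '[[[0,0,0.002],[0,0,0],5],[[0,0,0],[0,0,0],5]]'; python3 -c "
from h import *
st()"
python3 -m inch '[[[0,0,0.0015],[0,0,0],5],[[0,0,0],[0,0,0],5]]'; python3 -c "
from h import *
st()"
```

```text
t: 11.15
tcp_pos: [598.4, 23.5, 40.3]
tool_rot: [3.141, -0.0, 1.397]
force: [0.3, 4.8, 1.4]
finger_gap: 0.137
finger_force: 44.6
t 11.15 s 127.1 lat 585.2 z 40.3 yaw 80.04 rp [ 1.7994e+02 -1.0000e-02] | Fs 4.76 Fl -0.49 Fz 1.37 gap 0.137 ff 44.6
t: 11.4
tcp_pos: [598.5, 23.5, 38.4]
tool_rot: [3.14, -0.0, 1.397]
force: [0.3, 5.7, 1.3]
finger_gap: 0.137
finger_force: 44.6
t 11.40 s 127.1 lat 585.3 z 38.4 yaw 80.04 rp [ 1.7993e+02 -2.0000e-02] | Fs 5.64 Fl -0.74 Fz 1.28 gap 0.137 ff 44.6
t: 11.65
tcp_pos: [598.6, 23.5, 36.9]
tool_rot: [3.14, -0.0, 1.397]
force: [0.8, 4.9, 1.9]
finger_gap: 0.134
finger_force: 44.5
t 11.65 s 127.1 lat 585.4 z 36.9 yaw 80.05 rp [ 1.7993e+02 -2.0000e-02] | Fs 4.95 Fl -0.07 Fz 1.90 gap 0.134 ff 44.5
```

```bash
python3 -m inch '[[[0,-0.0006,0.0015],[0,0,0],5],[[0,0,0.001],[0,0,0],5],[[0,0,0],[0,0,0],5]]'; python3 -c "
from h import *
st()"
python3 -m inch '[[[0,0,0.001],[0,0,0],5],[[0,0,0],[0,0,0],5]]'; python3 -c "
from h import *
st()"
python3 -m inch '[[[0,0,0.001],[0,0,0],5],[[0,0,0],[0,0,0],5]]'; python3 -c "
from h import *
st()"
```

```text
t: 12.02
tcp_pos: [598.1, 23.6, 34.5]
tool_rot: [3.14, -0.0, 1.397]
force: [0.9, 5.4, 1.9]
finger_gap: 0.138
finger_force: 44.6
t 12.03 s 127.1 lat 584.9 z 34.5 yaw 80.05 rp [ 1.7991e+02 -2.0000e-02] | Fs 5.44 Fl -0.03 Fz 1.90 gap 0.138 ff 44.6
t: 12.28
tcp_pos: [598.1, 23.6, 33.5]
tool_rot: [3.14, -0.0, 1.397]
force: [2.0, 5.6, 3.3]
finger_gap: 0.133
finger_force: 44.6
t 12.28 s 127.1 lat 584.9 z 33.5 yaw 80.05 rp [ 1.7992e+02 -2.0000e-02] | Fs 5.91 Fl 1.01 Fz 3.30 gap 0.133 ff 44.6
t: 12.52
tcp_pos: [598.1, 23.5, 32.7]
tool_rot: [3.14, -0.0, 1.397]
force: [0.9, 4.7, 4.5]
finger_gap: 0.134
finger_force: 44.9
t 12.53 s 127.0 lat 584.9 z 32.7 yaw 80.05 rp [ 1.7991e+02 -1.0000e-02] | Fs 4.81 Fl 0.11 Fz 4.52 gap 0.134 ff 44.9
```

```bash
python3 -m inch '[[[0,0,0.0007],[0,0,0],5],[[0,0,0],[0,0,0],5]]'; python3 -c "
from h import *
st()"
python3 -m inch '[[[0,0,0.0007],[0,0,0],5],[[0,0,0],[0,0,0],5]]'; python3 -c "
from h import *
st()"
```

```text
t: 12.78
tcp_pos: [598.1, 23.5, 32.7]
tool_rot: [3.14, -0.0, 1.397]
force: [-2.6, 4.5, 12.3]
finger_gap: 0.132
finger_force: 45.9
t 12.78 s 127.0 lat 584.9 z 32.7 yaw 80.04 rp [ 1.7991e+02 -2.0000e-02] | Fs 3.97 Fl -3.38 Fz 12.30 gap 0.132 ff 45.9
t: 13.02
tcp_pos: [598.1, 23.5, 32.6]
tool_rot: [3.14, -0.0, 1.397]
force: [-4.8, 5.5, 19.7]
finger_gap: 0.136
finger_force: 46.9
t 13.03 s 127.0 lat 585.0 z 32.6 yaw 80.04 rp [ 1.7991e+02 -2.0000e-02] | Fs 4.63 Fl -5.66 Fz 19.71 gap 0.136 ff 46.9
```

```bash
python3 -m inch '[[[0,0,-0.0013],[0,0,0],5],[[0.0006,0,0],[0,0,0],5],[[0.0006,0,0],[0,0,0],5],[[0,0,0],[0,0,0],5]]'; python3 -c "
from h import *
st()"
```

```text
t: 13.52
tcp_pos: [598.2, 24.1, 32.7]
tool_rot: [3.14, 0.001, 1.397]
force: [-0.9, 1.1, 9.0]
finger_gap: 0.138
finger_force: 45.5
t 13.53 s 127.7 lat 584.9 z 32.7 yaw 80.05 rp [1.7992e+02 3.0000e-02] | Fs 0.90 Fl -1.09 Fz 9.04 gap 0.138 ff 45.5
```

```bash
python3 -m inch '[[[0,0,0],[0,0,0],20],[[0,0,0],[0,0,0],35],[[0,0,0],[0,0,0],40],[[0,0,-0.015],[0,0,0],40],[[0,0,-0.02],[0,0,0],40],[[0,0,-0.02],[0,0,0],40],[[0,0,0],[0,0,0],0],[[0,0,0],[0,0,0],0],[[0,0,0],[0,0,0],0],[[0,0,0],[0,0,0],0]]'; python3 -c "
from h import *
st();c=snap('wrist','w7')
cv2.imwrite('pics/w7b.png',cv2.convertScaleAbs(cv2.resize(c['img'][110:310,176:336],None,fx=3,fy=3,interpolation=2),alpha=1.6))"
```

```text
t: 14.78
tcp_pos: [597.1, 24.7, 86.4]
tool_rot: [-3.141, 0.0, 1.397]
force: [-0.7, -0.1, 0.5]
finger_gap: -0.001
finger_force: 0.0
t 14.78 s 128.0 lat 583.7 z 86.4 yaw 80.04 rp [-1.7994e+02  1.0000e-02] | Fs -0.24 Fl -0.66 Fz 0.50 gap -0.001 ff 0.0
```

View pics/w7b.png

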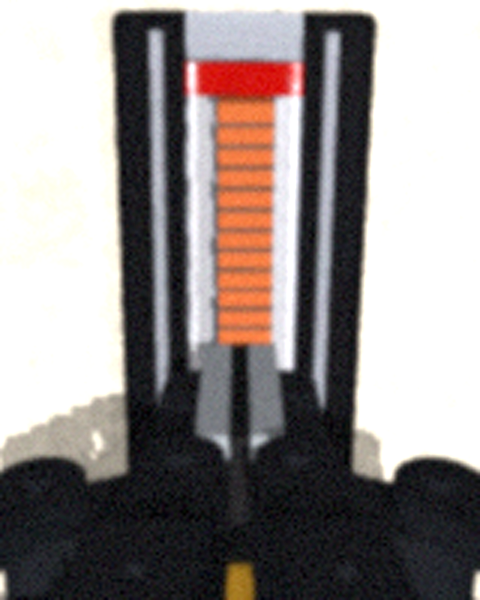

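The strip lies behind the red stop (front edge at crop (245,97)) and between the walls. I'll press on top to confirm it is flat on the floor, rear first and then front.

```bash
python3 -m inch '[[[-0.03,0,0.015],[0,0,0],0],[[0,0,0.015],[0,0,0],0],[[0,0,0.008],[0,0,0],0],[[0,0,0],[0,0,0],0],[[0,0,0],[0,0,0],0]]';python3 -c "
from h import *
st()"
python3 -m inch '[[[0,0,0.002],[0,0,0],0],[[0,0,0.001],[0,0,0],0],[[0,0,0],[0,0,0],0]]';python3 -c "
from h import *
st()"
python3 -m inch '[[[0,0,0.001],[0,0,0],0],[[0,0,0],[0,0,0],0]]';python3 -c "
from h import *
st()"
```

```text
t: 15.45
tcp_pos: [592.7, -4.4, 49.3]
tool_rot: [3.141, -0.0, 1.397]
force: [0.5, 0.2, -0.4]
finger_gap: -0.002
finger_force: 0.0
t 15.45 s 98.6 lat 584.5 z 49.3 yaw 80.07 rp [ 1.7997e+02 -1.0000e-02] | Fs 0.27 Fl 0.44 Fz -0.44 gap -0.002 ff 0.0
t: 15.82
tcp_pos: [592.3, -4.8, 46.0]
tool_rot: [3.142, -0.0, 1.397]
force: [0.2, 0.3, 0.7]
finger_gap: 0.001
finger_force: 0.0
t 15.82 s 98.1 lat 584.1 z 46.0 yaw 80.04 rp [180.  -0.] | Fs 0.28 Fl 0.11 Fz 0.70 gap 0.001 ff 0.0
t: 16.08
tcp_pos: [592.3, -4.9, 44.9]
tool_rot: [-3.142, -0.0, 1.397]
force: [0.2, -0.6, 0.8]
finger_gap: -0.001
finger_force: 0.0
t 16.07 s 98.1 lat 584.1 z 44.9 yaw 80.03 rp [-180.   -0.] | Fs -0.56 Fl 0.26 Fz 0.78 gap -0.001 ff 0.0
```

```bash
python3 -m inch '[[[0,0,0.0008],[0,0,0],0],[[0,0,0],[0,0,0],0]]';python3 -c "
from h import *
st()"
python3 -m inch '[[[0,0,0.0007],[0,0,0],0],[[0,0,0],[0,0,0],0]]';python3 -c "
from h import *
st()"
python3 -m inch '[[[0,0,0.0006],[0,0,0],0],[[0,0,0],[0,0,0],0]]';python3 -c "
from h import *
st()"
```

```text
t: 16.32
tcp_pos: [592.4, -4.8, 44.2]
tool_rot: [3.142, -0.0, 1.397]
force: [-0.2, 0.2, -0.5]
finger_gap: -0.003
finger_force: 0.1
t 16.32 s 98.1 lat 584.2 z 44.2 yaw 80.04 rp [180.  -0.] | Fs 0.16 Fl -0.25 Fz -0.49 gap -0.003 ff 0.1
t: 16.58
tcp_pos: [592.4, -4.9, 44.1]
tool_rot: [3.141, -0.0, 1.397]
force: [-2.7, -0.5, 7.2]
finger_gap: -0.003
finger_force: 3.6
t 16.57 s 98.0 lat 584.3 z 44.1 yaw 80.03 rp [179.99  -0.  ] | Fs -0.93 Fl -2.60 Fz 7.24 gap -0.003 ff 3.6
t: 16.82
tcp_pos: [592.4, -4.9, 44.0]
tool_rot: [3.141, -0.0, 1.397]
force: [-4.6, 0.2, 13.5]
finger_gap: -0.002
finger_force: 6.6
t 16.82 s 98.1 lat 584.3 z 44.0 yaw 80.04 rp [179.98  -0.  ] | Fs -0.63 Fl -4.54 Fz 13.49 gap -0.002 ff 6.6
```

Rear seated: hard contact at z = 44.1, against a nominal 44. Now the front.

```bash
python3 -m inch '[[[0,0,-0.006],[0,0,0],0],[[0.03,0,0],[0,0,0],0],[[0.03,0,0],[0,0,0],0],[[0,0,0.002],[0,0,0],0],[[0,0,0.001],[0,0,0],0],[[0,0,0.0005],[0,0,0],0],[[0,0,0],[0,0,0],0]]';python3 -c "
from h import *
st()"
python3 -m inch '[[[0,0,0.001],[0,0,0],0],[[0,0,0],[0,0,0],0]]';python3 -c "
from h import *
st()"
```

```text
t: 17.7
tcp_pos: [602.6, 53.5, 45.3]
tool_rot: [-3.141, 0.0, 1.396]
force: [0.6, 0.4, 0.1]
finger_gap: 0.001
finger_force: 0.0
t 17.70 s 157.4 lat 584.1 z 45.3 yaw 79.99 rp [-1.7999e+02  1.0000e-02] | Fs 0.51 Fl 0.47 Fz 0.12 gap 0.001 ff 0.0
t: 17.95
tcp_pos: [602.6, 54.1, 44.3]
tool_rot: [-3.141, 0.0, 1.397]
force: [-0.1, 0.6, -0.8]
finger_gap: -0.0
finger_force: 0.0
t 17.95 s 157.9 lat 584.1 z 44.3 yaw 80.02 rp [-179.99    0.  ] | Fs 0.54 Fl -0.20 Fz -0.79 gap -0.000 ff 0.0
```

```bash
python3 -m inch '[[[0,0,0.0008],[0,0,0],0],[[0,0,0],[0,0,0],0]]';python3 -c "
from h import *
st()"
python3 -m inch '[[[0,0,0.0006],[0,0,0],0],[[0,0,0],[0,0,0],0]]';python3 -c "
from h import *
st()"
```

```text
t: 18.2
tcp_pos: [602.8, 54.1, 44.1]
tool_rot: [3.141, 0.0, 1.397]
force: [-2.4, -2.2, 4.8]
finger_gap: 0.003
finger_force: 2.9
t 18.20 s 158.0 lat 584.2 z 44.1 yaw 80.04 rp [1.7999e+02 1.0000e-02] | Fs -2.57 Fl -1.97 Fz 4.85 gap 0.003 ff 2.9
t: 18.45
tcp_pos: [602.8, 54.1, 44.0]
tool_rot: [3.141, 0.0, 1.397]
force: [-3.7, -0.6, 12.2]
finger_gap: -0.004
finger_force: 5.7
t 18.45 s 158.0 lat 584.3 z 44.0 yaw 80.04 rp [1.7998e+02 1.0000e-02] | Fs -1.28 Fl -3.53 Fz 12.18 gap -0.004 ff 5.7
```

```bash
python3 -m inch '[[[0,0,-0.03],[0,0,0],0],[[0,0,-0.04],[0,0,0],40],[[-0.048,0,0],[0,0,0],50],[[-0.048,0,0],[0,0,0],50],[[-0.048,0,0],[0,0,0],50],[[0,0,0],[0,0,0],50],[[0,0,0],[0,0,0],50]]' 40;python3 -c "
from h import *
st();c=snap('wrist','w8')
cv2.imwrite('pics/w8b.png',cv2.convertScaleAbs(cv2.resize(c['img'],(800,600),interpolation=2),alpha=1.5))"
```

```text
t: 19.32
tcp_pos: [577.8, -87.3, 113.0]
tool_rot: [3.142, -0.0, 1.396]
force: [0.9, 0.3, -0.0]
finger_gap: 0.499
finger_force: 0.0
t 19.32 s 14.3 lat 584.2 z 113.0 yaw 79.99 rp [ 1.8e+02 -2.0e-02] | Fs 0.41 Fl 0.80 Fz -0.01 gap 0.499 ff 0.0
```

View pics/w8b.png

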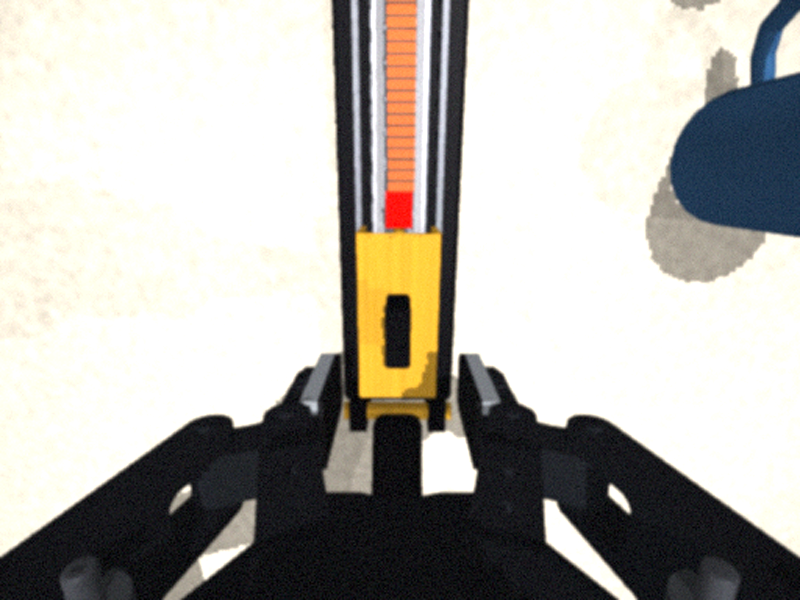

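The strip is in place with the follower behind it at (399,210). The cover front edge is at (400,232) and the fin top spans about (398, 300..367), so I'll place the fin.

Run:
```python
from h import *
y=np.radians(80); d=np.array([np.cos(y),np.sin(y),0]); n=np.array([np.sin(y),-np.cos(y),0])
def g(nm,x,yy,z):
    p=pix2w('w8',((x+.5)*.64-.5,(yy+.5)*.64-.5),z); print(nm,'s %.1f lat %.1f'%(p@d,p@n))
g('coverF',400,232,50.5);g('coverB',397,397,50.5);g('finFfoot',399,294,50.5);g('finB',398,367,77.5);g('finF',398,303,77.5);g('stripB',399,192,44)
```

```text
coverF s 58.5 lat 583.9
coverB s -31.3 lat 582.2
finFfoot s 27.2 lat 583.4
finB s -0.5 lat 582.9
finF s 30.5 lat 583.0
stripB s 77.2 lat 583.4
```

```bash
python3 -m inch '[[[0,-0.001,0.02],[0,0,0],45],[[0,0,0.02],[0,0,0],45],[[0,-0.001,0.012],[0,0,0],45],[[0,0,0.004],[0,0,0],45],[[0,0,0],[0,0,0],45],[[0,0,0],[0,0,0],45]]';python3 -c "
from h import *
st()"
python3 -m inch '[[[0,0,0],[0,0,0],25],[[0,0,0],[0,0,0],10],[[0,0,0],[0,0,0],5],[[0,0,0],[0,0,0],5],[[0,0,0],[0,0,0],5]]' 40;python3 -c "
from h import *
st()"
```

```text
t: 20.12
tcp_pos: [576.3, -87.2, 57.6]
tool_rot: [3.141, -0.0, 1.397]
force: [0.3, 0.1, -0.5]
finger_gap: 0.449
finger_force: 0.0
t 20.12 s 14.2 lat 582.7 z 57.6 yaw 80.04 rp [179.94  -0.  ] | Fs 0.12 Fl 0.26 Fz -0.53 gap 0.449 ff 0.0
t: 20.75
tcp_pos: [576.8, -87.4, 57.6]
tool_rot: [3.14, -0.0, 1.397]
force: [5.0, -1.2, 5.6]
finger_gap: 0.131
finger_force: 43.3
t 20.75 s 14.1 lat 583.2 z 57.6 yaw 80.03 rp [179.88  -0.  ] | Fs -0.28 Fl 5.08 Fz 5.64 gap 0.131 ff 43.3
```

```bash
python3 -m inch '[[[0.004,0.0004,-0.0005],[0,0,0],5],[[0.008,0,0],[0,0,0],5],[[0.008,0,0],[0,0,0],5],[[0,0,0],[0,0,0],5]]';python3 -c "
from h import *
st()"
python3 -m inch '[[[0.008,0,0],[0,0,0],5],[[0.01,0,0],[0,0,0],5],[[0.01,0,0],[0,0,0],5],[[0.01,0,0],[0,0,0],5],[[0,0,0],[0,0,0],5]]';python3 -c "
from h import *
st()"
```

```text
t: 21.25
tcp_pos: [580.6, -67.1, 57.6]
tool_rot: [3.14, -0.0, 1.397]
force: [5.7, 1.2, 1.6]
finger_gap: 0.129
finger_force: 42.8
t 21.25 s 34.7 lat 583.4 z 57.6 yaw 80.04 rp [ 1.7991e+02 -3.0000e-02] | Fs 2.15 Fl 5.39 Fz 1.58 gap 0.129 ff 42.8
t: 21.88
tcp_pos: [587.5, -29.6, 57.6]
tool_rot: [3.139, -0.001, 1.397]
force: [5.7, 2.2, 1.3]
finger_gap: 0.131
finger_force: 42.7
t 21.88 s 72.9 lat 583.7 z 57.6 yaw 80.05 rp [ 1.7987e+02 -3.0000e-02] | Fs 3.15 Fl 5.25 Fz 1.31 gap 0.131 ff 42.7
```

```bash
python3 -m inch '[[[0.01,0.0004,0],[0,0,0],5],[[0.01,0,0],[0,0,0],5],[[0.01,0,0],[0,0,0],5],[[0.01,0,0],[0,0,0],5],[[0.01,0,0],[0,0,0],5],[[0.008,0,0],[0,0,0],5],[[0,0,0],[0,0,0],5]]';python3 -c "
from h import *
st()"
python3 -m inch '[[[0.002,0,0],[0,0,0],5],[[0.002,0,0],[0,0,0],5],[[0,0,0],[0,0,0],5]]';python3 -c "
from h import *
st()"
```

```text
t: 22.75
tcp_pos: [598.0, 27.4, 57.6]
tool_rot: [3.139, -0.001, 1.397]
force: [7.5, 0.3, -0.3]
finger_gap: 0.133
finger_force: 42.6
t 22.75 s 130.8 lat 584.1 z 57.6 yaw 80.05 rp [ 1.7987e+02 -4.0000e-02] | Fs 1.64 Fl 7.35 Fz -0.26 gap 0.133 ff 42.6
t: 23.12
tcp_pos: [598.6, 30.6, 57.6]
tool_rot: [3.139, 0.0, 1.397]
force: [7.5, -2.1, -0.5]
finger_gap: 0.129
finger_force: 42.6
t 23.12 s 134.0 lat 584.2 z 57.6 yaw 80.05 rp [179.86   0.  ] | Fs -0.76 Fl 7.71 Fz -0.49 gap 0.129 ff 42.6
```

```bash
python3 -m inch '[[[0.002,0.0006,0],[0,0,0],5],[[0.001,0,0],[0,0,0],5],[[0,0,0],[0,0,0],5]]';python3 -c "
from h import *
st()"
python3 -m inch '[[[0.0015,0,0],[0,0,0],5],[[0,0,0],[0,0,0],5]]';python3 -c "
from h import *
st()"
python3 -m inch '[[[0.0015,0,0],[0,0,0],5],[[0,0,0],[0,0,0],5]]';python3 -c "
from h import *
st()"
python3 -m inch '[[[0.0015,0,0],[0,0,0],5],[[0,0,0],[0,0,0],5]]';python3 -c "
from h import *
st()"
```

```text
t: 23.5
tcp_pos: [599.1, 33.4, 57.6]
tool_rot: [3.14, 0.0, 1.397]
force: [4.7, -3.0, 2.6]
finger_gap: 0.132
finger_force: 42.9
t 23.50 s 136.9 lat 584.2 z 57.6 yaw 80.04 rp [1.7993e+02 2.0000e-02] | Fs -2.13 Fl 5.13 Fz 2.57 gap 0.132 ff 42.9
t: 23.75
tcp_pos: [599.4, 34.8, 57.6]
tool_rot: [3.14, 0.0, 1.397]
force: [4.5, -2.6, 1.8]
finger_gap: 0.128
finger_force: 42.9
t 23.75 s 138.3 lat 584.2 z 57.6 yaw 80.04 rp [1.7993e+02 2.0000e-02] | Fs -1.73 Fl 4.89 Fz 1.81 gap 0.128 ff 42.9
t: 24.0
tcp_pos: [599.6, 36.3, 57.6]
tool_rot: [3.14, 0.0, 1.397]
force: [4.4, -2.9, 2.3]
finger_gap: 0.133
finger_force: 42.9
t 24.00 s 139.9 lat 584.2 z 57.6 yaw 80.04 rp [1.7992e+02 2.0000e-02] | Fs -2.09 Fl 4.86 Fz 2.27 gap 0.133 ff 42.9
t: 24.25
tcp_pos: [599.9, 37.7, 57.6]
tool_rot: [3.14, 0.0, 1.397]
force: [5.2, -2.7, 1.3]
finger_gap: 0.129
finger_force: 42.9
t 24.25 s 141.3 lat 584.2 z 57.6 yaw 80.04 rp [1.7992e+02 2.0000e-02] | Fs -1.80 Fl 5.57 Fz 1.25 gap 0.129 ff 42.9
```

```bash
python3 -m inch '[[[0.0015,0,0],[0,0,0],5],[[0,0,0],[0,0,0],5]]';python3 -c "
from h import *
st()"
python3 -m inch '[[[0.0015,0,0],[0,0,0],5],[[0,0,0],[0,0,0],5]]';python3 -c "
from h import *
st()"
python3 -m inch '[[[0.0012,0,0],[0,0,0],5],[[0,0,0],[0,0,0],5]]';python3 -c "
from h import *
st()"
```

```text
t: 24.5
tcp_pos: [600.0, 38.4, 57.6]
tool_rot: [3.14, 0.002, 1.397]
force: [3.8, -8.1, 2.5]
finger_gap: 0.128
finger_force: 43.0
t 24.50 s 142.0 lat 584.2 z 57.6 yaw 80.07 rp [1.7993e+02 9.0000e-02] | Fs -7.33 Fl 5.15 Fz 2.50 gap 0.128 ff 43.0
t: 24.75
tcp_pos: [600.0, 38.5, 57.6]
tool_rot: [3.141, 0.003, 1.398]
force: [3.3, -15.0, 3.0]
finger_gap: 0.127
finger_force: 43.1
t 24.75 s 142.2 lat 584.2 z 57.6 yaw 80.09 rp [179.94   0.19] | Fs -14.18 Fl 5.88 Fz 3.00 gap 0.127 ff 43.1
t: 25.0
tcp_pos: [600.0, 38.6, 57.5]
tool_rot: [3.141, 0.005, 1.398]
force: [2.9, -21.2, 4.6]
finger_gap: 0.129
finger_force: 43.2
t 25.00 s 142.2 lat 584.2 z 57.5 yaw 80.10 rp [179.96   0.27] | Fs -20.34 Fl 6.50 Fz 4.59 gap 0.129 ff 43.2
```

Hard stop at fin s = 142, which puts the base front at 199 against 198 seen, so the cover is home. I'll relax the push, release and retreat.

```bash
python3 -m inch '[[[-0.002,0,0],[0,0,0],5],[[0,0,0],[0,0,0],5],[[0,0,0],[0,0,0],25],[[0,0,0],[0,0,0],45],[[0,0,0],[0,0,0],45],[[0,0,-0.03],[0,0,0],45],[[0,0,-0.05],[0,0,0],45],[[-0.03,0,-0.05],[0,0,0],45],[[-0.05,0,-0.03],[0,0,0],45],[[0,0,0],[0,0,0],45]]'
python3 -c "
from h import *
st();c=snap('wrist','w9');e=snap('scene','s9')
a=cv2.resize(c['img'][100:384,156:356],None,fx=2,fy=2,interpolation=2);b=cv2.resize(e['img'][150:330,0:150],None,fx=2.6,fy=2.6,interpolation=2)
o=np.zeros((568,800,3),np.uint8);o[:a.shape[0],:400]=a[:568];o[:b.shape[0],400:400+b.shape[1]]=b
cv2.imwrite('pics/w9b.png',cv2.convertScaleAbs(o,alpha=1.4))"
```

```text
t: 26.25
tcp_pos: [586.5, -40.9, 220.3]
tool_rot: [3.137, 0.0, 1.395]
force: [-0.7, 0.7, 0.2]
finger_gap: 0.452
finger_force: 0.0
t 26.25 s 61.5 lat 584.7 z 220.3 yaw 79.91 rp [1.7975e+02 1.0000e-02] | Fs 0.56 Fl -0.76 Fz 0.18 gap 0.452 ff 0.0
```

View pics/w9b.png

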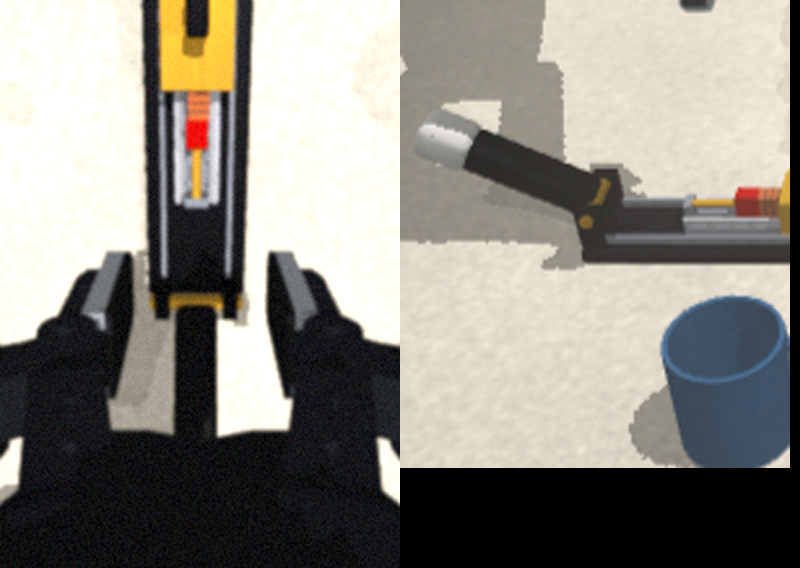

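The cover is at the nose with its rear edge at (195,92). The strip's tail and the compressed follower show behind it at (198,130), and the strip lies flat. I'm handing in.

```bash
python3 -c "
from workcell import *
print(close_job())"
```

```text
the job is handed in; nothing more can be done
None
```

I handed the job in at about 26 s, with the strip flat on the floor against the nose stop, the cover pushed to its hard stop and the bystanders untouched; the hand-in call returned no verdict.

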